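# Park the rolling pin

## Robot

A 6-joint arm with a two-finger parallel gripper is mounted at the origin on a cart in front of the work surface, level with it; the furniture and walls round the work are solid. World frame = base frame: x ahead of the robot, y to its left, z up, the work surface at z = 0. Lengths are in mm, angles in degrees, forces in N, time in s.
With the tool pointing down it reaches from about 325 to 925 mm from the base axis. Payload 3.1 kg.
Tool frame: the origin (TCP) lies at the very end of the fingers, on their centre line; the grasp point (between the pads) lies grasp_offset behind it (grasp_offset is the distance from the TCP to the grasp point, in mm); z points along the fingers, y is the line along which they close (so a half turn about z gives the same grasp; the last joint's range is limited). The gripper opens to 85 mm and grips with 20 to 120 N. Pads are 22 mm wide; open, the fingers measure 114 mm over their backs; the gripper's body (76 mm by 85 mm) begins 54 mm behind the grasp point. The pads swing forward as they close: fully open they stand 13 mm farther back than shut.
Start: joints at [-79.767, 12.427, 92.441, -0, 75.132, -6.429], TCP at [179.22, -598.765, 231.3] pointing down, gripper open.
Joint ranges: [-157.48, 157.48], [-44.54, 120.13], [17.64, 146.25], [-64.5, 244.5], [7.68, 150.69], [-147.95, 147.95]. Speed limits (degrees/s): [159.86, 159.86, 180, 180, 180, 180].

## Interface

Orientations are given as [roll, pitch, yaw] about the fixed x, y, z axes, in that order (R = Rz(yaw) Ry(pitch) Rx(roll)).
In Python, from station import * gives the robot as it stands. Calls block until the motion is done:
- goto(position, orientation): joint-space move of the TCP to a pose.
- move_l(position, attitude=None, speed=150): straight line of the TCP; attitude=None keeps the orientation; speed is the mean speed in mm/s.
- move_j(angles): joint-space move.
- grip(opening, squeeze=None): finger opening in mm; squeeze is the grip in N (None keeps the last); returns when the fingers have stopped.
- wait(seconds).
- solve_ik(position, orientation): joint angles nearest the present ones, or None.
- get_obs(): the state.
- get_image(name): name is "side" or "top" or "wrist"; returns the picture (480x640x3 uint8, red, green, blue); there is no depth.
- get_calibration(name): a dict with "fx", "fy", "cx", "cy" (pixels), "D" ([k1, k2, p1, p2, k3] as OpenCV has them; the pictures are not rectified), "R" (3x3) and "t" (3): a world point X has camera coordinates R X + t; the wrist camera has in their place "mount" (4x4, takes a point from camera to tool coordinates, whose origin is the TCP and whose axes are the flange's). Camera axes: x right, y down, z forward; pixel columns grow to the right and rows downward; lengths in mm; the calibration is good to about 2 mm. A picture is of the moment at which its call begins: read the wrist's pose just before it. get_calibration takes no time and is no camera call.
A pose or a line that the arm cannot do raises Unreachable and nothing moves.
- sign_off(): hands the job in; it is judged then, once.
Trained networks look in the newest picture that a camera, given by its name, has taken for a name from the list of things; names that differ only in an ending like _2 or _b are one class to them, and where a whole thing is asked for, a point or a joint stands for the part that bears it (a point fixed in the world has none). Each returns a list of dicts, best first, with "score" (0 to 1); they miss things now and then, are a little off and sometimes report something else, mostly with a low value. They report only what shows in the picture. A call takes as long as a camera call. They do not tell look-alikes from the thing itself.
- spot_in(name, camera): "extent" ([centre column, centre row, width, height] in pixels, round what is visible of it).
- regions_of(name, camera): "region" (480x640 bool, what is visible of it) and "extent" ([centre column, centre row, width, height] in pixels, round what is visible of it).
The state is a dict: "t": time; "joint_pos": joint angles; "qvel": joint speeds; "effort": joint torques, N m; "tcp_pos": TCP position; "ee_rot": TCP orientation; "wrist_force": force on the tool from outside, world axes, zero at the start; "moment": the same for the moment, N m; "grip_width": finger opening in mm; "grip_force": force on a finger pad.
Only numpy, scipy, OpenCV 4.12 (cv2) and the standard library are available. Lean on these libraries where they do the work, as an engineer would, in place of code of your own. Each camera call takes 0.05 s, during which the arm holds its last target. There are 200 camera calls.

## Task

The rolling pin lies in the middle of the pastry board, where the dough is to go. Touching only its top with your fingertips, roll it slowly and under control along the board until it rests, still, on the single broad dark band (not on the pair of thin lines), lying along the band. Do not grip, lift or shove it from low on its side, and leave the tin, the stamp and the little bowl beside the board where they are.

Things in the scene. Friction and masses are not known exactly. Their poses are not given: they have to be found in the camera images.
- rolling_pin: loose wooden rolling pin, 0.3 kg: barrel 56 mm diameter, 150 mm long, a 38 mm handle (24 mm thick) at each end. Origin mid-barrel on its axis, 46 mm above the worktop; barrel top at 74 mm. x runs along the pin; y, z turn as it rolls. Let go, it slows at about 0.5 m/s2 (from 0.1 m/s it coasts 10 mm). Starts roughly parallel to the band, 90 to 150 mm from it.
- pastry_board: light wooden pastry board, fixed to the worktop, 240 mm (x) by 400 mm (y) by 18 mm thick. Origin at the centre of its underside, on the worktop; z up, y along its length, the way the pin rolls.
- broad_band: one solid dark wooden band, 40 mm wide and 220 mm long, inlaid flush in the board near one of its two ends: where the pin is to rest. Origin at its centre on the board's top face (18 mm above the worktop); x along the band, y across it. It lies 120 mm from the board's middle, at either end.
- twin_lines: two thin dark inlaid lines, 5 mm wide, 35 mm apart, 220 mm long, near the other end of the board; not the place for the pin. Origin midway between them on the board's top face; x along the lines.
- round_tin: round dark green tin with a lid, 66 mm across, 45 mm tall, loose on the worktop past the board's left end. Origin at the centre of its underside.
- wood_stamp: turned wooden stamp standing on end, 28 mm across, 62 mm tall, loose on the worktop past the board's left end. Origin at the centre of its underside.
- small_bowl: small pale pinched clay bowl, about 70 mm across, 30 mm tall, loose on the worktop past the board's right end. Origin at the centre of its underside.
Things that resemble listed ones, but are neither listed nor needed, are in the scene too. Of the things shaped like the rolling_pin, the wooden one is meant.

How it is judged:
By the outcome, as a careful person would: the job done as asked, in the order asked, and still so for the second after the job is handed in, with the robot touching nothing.
It also fails if it takes over 51 s, if anything falls off the work surface, if the arm or the gripper's body presses on something with over 40 N, if the wrist force passes 120 N, or if a joint passes its speed limit or range.

## Working session

There is one attempt and no reset: what is moved stays moved. The work goes in short steps, each a Python script; the robot and the scene stay as the last script left them, time stands still between calls to the robot, and variables do not carry over. Pictures are saved under pics/ and viewed, at most 10 in all, crops included, and the job is handed in when it is done.

```bash
mkdir -p pics; ls
python3 - <<'E'
from station import *
import cv2,numpy as np
a=get_image("top");b=get_image("side")
cv2.imwrite("pics/a.png",a[:,:,::-1]);cv2.imwrite("pics/b.png",b[:,:,::-1])
for c in("top","side"):
  print(c,get_calibration(c))
  for n in("rolling_pin","broad_band","twin_lines","pastry_board","round_tin","wood_stamp","small_bowl"):
    print(n,[(np.round(d["extent"]).tolist(),round(d["score"],2)) for d in spot_in(n,c)])
print(get_obs())
E
```

```text
pics
top {'fx': 482.9348957498209, 'fy': 482.9348957498209, 'cx': 318.9526840555181, 'cy': 239.75268998257783, 'D': array([-0.11253502,  0.        ,  0.        ,  0.        ,  0.        ]), 'R': array([[-0.02703304, -0.99958487,  0.00996524],
       [-0.99274079,  0.02567654, -0.11750082],
       [ 0.11719617, -0.0130693 , -0.99302279]]), 't': array([-262.8243843 ,  467.79872769, 1395.20173636])}
rolling_pin [([280.0, 248.0, 20.0, 81.0], 0.64), ([465.0, 248.0, 41.0, 68.0], 0.55)]
broad_band [([313.0, 248.0, 16.0, 76.0], 0.58)]
twin_lines [([233.0, 234.0, 11.0, 45.0], 0.78)]
pastry_board [([272.0, 247.0, 138.0, 87.0], 0.93)]
round_tin [([185.0, 233.0, 26.0, 20.0], 0.7)]
wood_stamp [([363.0, 238.0, 20.0, 23.0], 0.6)]
small_bowl [([364.0, 239.0, 20.0, 22.0], 0.89)]
side {'fx': 592.2304266766328, 'fy': 592.2304266766328, 'cx': 315.7616314483681, 'cy': 238.6978812819092, 'D': array([0.00021384, 0.        , 0.        , 0.        , 0.        ]), 'R': array([[-0.97955247,  0.20115924, -0.00345233],
       [ 0.17713106,  0.85415541, -0.48892036],
       [-0.09540202, -0.47953466, -0.87232159]
[... 451 characters left out ...]
.0, 24.0, 20.0], 0.75)]
{'t': 0.8, 'joint_pos': array([-7.97669298e+01,  1.24268335e+01,  9.24388145e+01,  1.33892842e-04,
        7.51330828e+01, -6.42896580e+00]), 'qvel': array([ 0.01406731, -0.03900519,  0.074987  ,  0.08896445,  0.0972718 ,
       -0.00468638]), 'effort': array([ 1.40659208e-04, -3.96835613e+01, -3.04233670e+01, -1.50255573e-04,
        4.08510823e-04,  1.36725628e-06]), 'tcp_pos': array([ 179.22614553, -598.77787604,  231.3270441 ]), 'ee_rot': array([1.79998724e+02, 1.35232501e-05, 1.66620016e+01]), 'wrist_force': array([-0.13928247, -0.38085559,  0.42468285]), 'moment': array([-0.03729685, -0.07676262, -0.02280134]), 'grip_force': 0.0, 'grip_width': 85.53826477832143}
```

View pics/a.png

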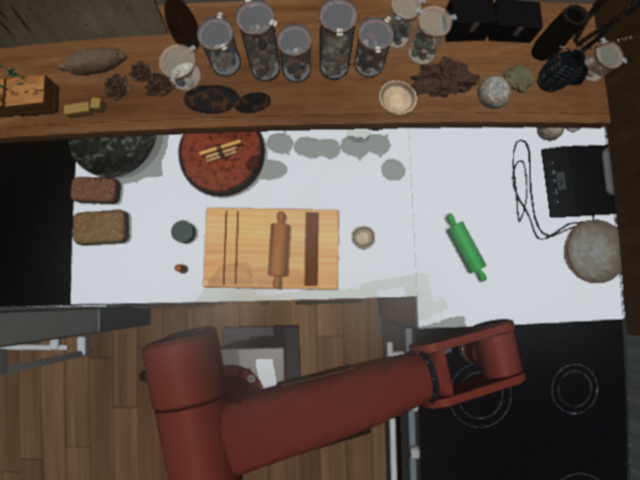

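View pics/b.png

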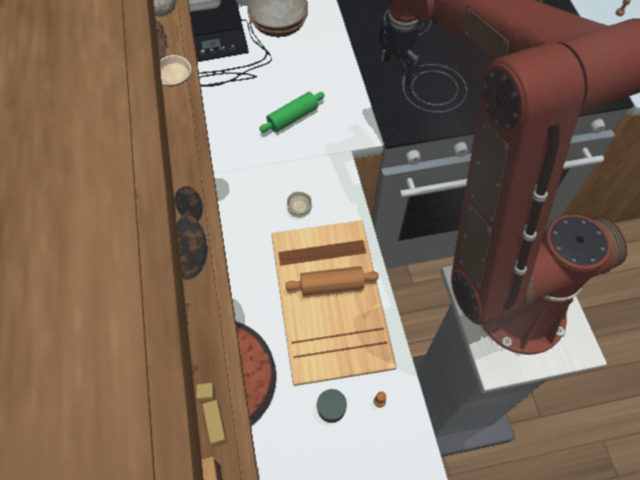

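The wooden pin is on the board at top (280,248) and side (332,280). The green one at top (465,248) and side (291,113) is the look-alike, because it is green and off the board. The broad band is at top (312,248) and the twin lines at (232,234). Next I'll localise them.

```bash
cat > h.py <<'E'
from station import *
import cv2,numpy as np
def proj_ray(cam,uv,pose=None):
    c=get_calibration(cam);K=np.array([[c["fx"],0,c["cx"]],[0,c["fy"],c["cy"]],[0,0,1]])
    n=cv2.undistortPoints(np.float64(uv).reshape(-1,1,2),K,np.array(c["D"])).reshape(-1,2)
    d=np.c_[n,np.ones(len(n))]
    if cam=="wrist":
        p,R=pose;M=np.array(c["mount"]);Rw=R@M[:3,:3];o=p+R@M[:3,3]
        return o,d@Rw.T
    R=np.array(c["R"]);return -R.T@np.array(c["t"]),d@R
def at_z(cam,uv,z,pose=None):
    o,d=proj_ray(cam,uv,pose);return o+d*((z-o[2])/d[:,2])[:,None]
def rotm(e):
    from scipy.spatial.transform import Rotation
    return Rotation.from_euler("xyz",e,degrees=True).as_matrix()
def measure(cam,names,image=None):
    o=get_obs();pose=(np.array(o["tcp_pos"]),rotm(o["ee_rot"]))
    im=get_image(cam);out={}
    zs=dict(rolling_pin=46,broad_band=18,twin_lines=18,pastry_board=18)
    for n in names:
        for d in regions_of(n,cam)[:3]:
            v,u=np.nonzero(d["region"])
            if len(u)<20: continue
            P=at_z(cam,np.c_[u,v],zs.get(n,15),pose)[:,:2]
            r=cv2.minAreaRect(P.astype(np.float32));
            w,V=np.linalg.eigh(np.cov(P.T));a=np.degrees(np.arctan2(V[1,1],V[0,1]));a=(a+90)%180-90
            print(cam,n,round(d["score"],2),"px",np.round(d["extent"]),"mean",P.mean(0).round(1),"rect",np.round(r[0],1),np.round(r[1],1),"axis",a.round(1))
    return im
E
python3 - <<'E'
from h import *
for c in("top","side"): measure(c,["pastry_board","broad_band","twin_lines","rolling_pin","small_bowl","round_tin","wood_stamp"])
print(get_obs()["t"],get_calibration("wrist"))
E
```

```text
top pastry_board 0.59 px [271. 250. 140.  82.] mean [ 442.6 -116.1] rect [ 442.6 -130.5] [398.  240.4] axis 87.6
top broad_band 0.75 px [313. 250.  21.  72.] mean [ 435.5 -249.2] rect [ 436.1 -248.9] [ 44.3 215.4] axis -2.3
top twin_lines 0.75 px [232. 247.  12.  64.] mean [458.  -16.2] rect [447.8 -12.9] [ 39.8 185.3] axis 4.1
top rolling_pin 0.76 px [281. 249.  17.  80.] mean [ 434.3 -156.4] rect [ 434.3 -156.5] [ 53.  225.5] axis -4.1
top rolling_pin 0.74 px [468. 247.  38.  67.] mean [ 426.5 -707.6] rect [ 426.1 -707.1] [225.9  60.4] axis 25.4
top rolling_pin 0.5 px [187. 232.  22.  19.] mean [495.1 123.1] rect [495.3 123.3] [70.3 61.8] axis 48.5
top small_bowl 0.69 px [364. 240.  18.  26.] mean [ 468.6 -404.9] rect [ 468.8 -405.6] [69.1 63.2] axis -74.0
top round_tin 0.9 px [185. 232.  26.  19.] mean [499.3 132.2] rect [499.4 132.3] [74.4 63.5] axis 56.6
side pastry_board 0.8 px [333. 303. 122. 169.] mean [449.1 -96.9] rect [ 445.6 -132.4] [405.9 240.3] axis 88.6
side broad_band 0.82 px [323. 255.  90.  22.] mean [ 441.  -254.4] rect [ 440.6 -254.2] [ 42.  219.7] axis -2.4
side 
[... 593 characters left out ...]
 [497.8 124.4] rect [497.4 124.7] [72.4 64.5] axis 68.3
side wood_stamp 0.46 px [380. 400.  12.  13.] mean [389.7 132.7] rect [389.9 132.5] [31.5 24.5] axis 52.8
1.6 {'fx': 355.29442003779263, 'fy': 355.29442003779263, 'cx': 317.97673914051677, 'cy': 238.03797198448427, 'D': array([-0.04726737,  0.        ,  0.        ,  0.        ,  0.        ]), 'mount': array([[ 8.92663983e-04, -9.49533194e-01, -3.13665295e-01,
         8.02121911e+01],
       [ 9.99999601e-01,  8.55465708e-04,  2.56230266e-04,
         9.45138216e-01],
       [ 2.50307603e-05, -3.13665398e-01,  9.49533579e-01,
        -1.42690252e+02],
       [ 0.00000000e+00,  0.00000000e+00,  0.00000000e+00,
         1.00000000e+00]])}
```

Run:
```python
from h import *
grip(0)
goto([436,-190,260],[180,0,-3])
im=measure("wrist",["broad_band","rolling_pin"])
cv2.imwrite("pics/c.png",im[:,:,::-1]);o=get_obs();print(o["t"],o["tcp_pos"],o["wrist_force"])
```

```text
wrist broad_band 0.87 px [372. 184.  49. 205.] mean [ 448.6 -251.3] rect [ 439.6 -250.9] [ 42.4 222.1] axis -2.6
wrist rolling_pin 0.79 px [283. 198.  54. 220.] mean [ 440.4 -156.7] rect [ 434. -156.] [ 55.6 229. ] axis -4.4
4.275 [ 435.91191645 -190.77441149  259.98203595] [ 0.13712884  0.61230979 -0.49832271]
```

View pics/c.png

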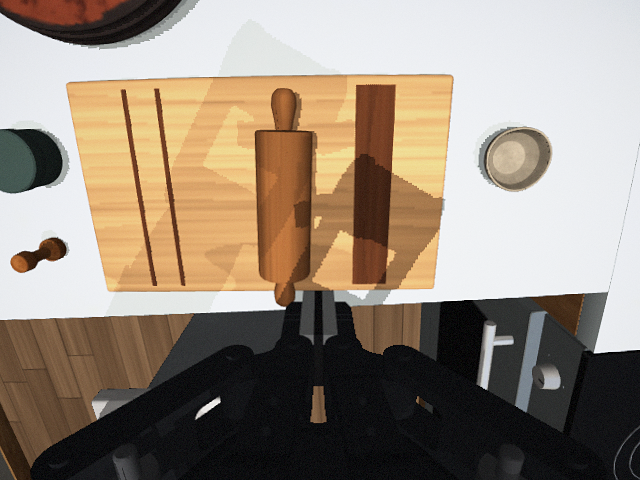

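The wrist view confirms the wooden pin at (283,198), with the dark broad band to its right at (374,184) and the twin lines to its left at (140,190). I'll start with a short stroke to test the contact.

```bash
cat >> h.py <<'E'
def stroke(c,yaw,d,speed=45,yaw_add=0,F=6):
    """c: pin axis xy at barrel middle; yaw: pin axis; d: wanted roll toward -y. returns touch z"""
    n=np.array([np.sin(np.radians(yaw)),-np.cos(np.radians(yaw))])
    s=np.array(c)-n*d/2; e=s+n*2*d
    move_l([*s,95],[180,0,yaw],speed=150); move_l([*s,77],speed=60)
    f0=get_obs()["wrist_force"][2]; z=77
    while z>71:
        z-=.4; move_l([*s,z],speed=20); f=get_obs()["wrist_force"][2]-f0
        if f>F: break
    print("touch z",round(z,1),"f",round(f,1),"s",s.round(1))
    move_l([*e,z],[180,0,yaw+yaw_add],speed=speed)
    o=get_obs();print("end",np.round(o["wrist_force"],1),np.round(o["tcp_pos"],1)); wait(.15)
    move_l([*e,100],speed=80)
E
python3 - <<'E'
from h import *
stroke([435,-157.5],-4.3,18)
wait(.2)
im=measure("wrist",["broad_band","rolling_pin"]);measure("top",["rolling_pin"])
print(get_obs()["t"])
E
```

```text
touch z 73.0 f 6.6 s [ 435.7 -148.5]
end [-2.2 -0.5  6.4] [ 433.1 -184.6   73.4]
wrist broad_band 0.79 px [421. 203.  77. 314.] mean [ 460.9 -252.3] rect [ 443.5 -251.5] [ 40.7 211.5] axis -2.1
wrist rolling_pin 0.74 px [297. 232. 103. 362.] mean [ 467.9 -175.6] rect [ 434.1 -174.2] [ 57. 228.] axis -7.6
top rolling_pin 0.66 px [285. 250.  16.  80.] mean [ 399.9 -172.4] rect [ 432.  -169.6] [221.7  52.2] axis -2.7
top rolling_pin 0.66 px [466. 247.  43.  68.] mean [ 427.1 -706.8] rect [ 427.  -707.8] [224.8  62. ] axis 25.3
10.55
```

Run:
```python
from h import *
stroke([433.5,-175],-4.3,24,yaw_add=1)
stroke([432,-198.7],-4,24,yaw_add=1)
move_l([432,-215,240],[180,0,-3],speed=200);wait(.2)
im=measure("wrist",["broad_band","rolling_pin"])
cv2.imwrite("pics/d.png",im[:,:,::-1]);print(get_obs()["t"])
```

```text
touch z 72.6 f 6.9 s [ 434.4 -163. ]
end [-2.  -0.4  6.6] [ 431.  -210.9   72.8]
touch z 72.6 f 6.8 s [ 432.8 -186.7]
end [-2.6 -0.3  5.7] [ 429.5 -234.6   72.8]
wrist broad_band 0.56 px [353. 182.  47. 216.] mean [ 462.4 -259.1] rect [ 439.9 -254.4] [ 39.7 220.2] axis 0.0
wrist rolling_pin 0.61 px [325. 188.  61. 208.] mean [ 440.  -222.2] rect [ 443.  -223.1] [ 56.7 201.1] axis -4.5
22.4917
```

View pics/d.png

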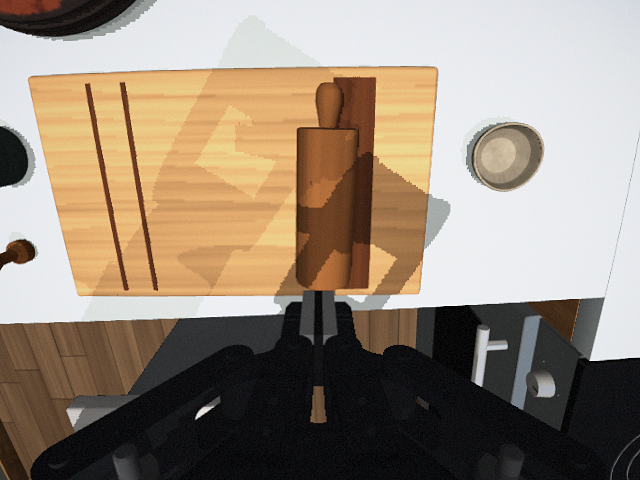

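The picture shows the pin just short of the band, its axis about 29 mm away, with the band still visible to its right at (355,185). One more stroke with a slight twist should do it.

Run:
```python
from h import *
stroke([430,-223],-4,27.5,yaw_add=3.5,F=8)
move_l([432,-230,240],[180,0,-3],speed=200);wait(.2)
im=measure("wrist",["broad_band","rolling_pin","pastry_board"]);measure("top",["rolling_pin"]);measure("side",["rolling_pin"])
cv2.imwrite("pics/e.png",im[:,:,::-1]);print(get_obs()["t"])
```

```text
touch z 72.2 f 10.2 s [ 431.  -209.3]
end [ 0.7 -1.1  1.3] [ 427.4 -264.    72.2]
wrist broad_band 0.8 px [337. 104.  45.  57.] mean [ 528.8 -250.7] rect [ 525.9 -254.8] [39.1 46.5] axis -3.7
wrist broad_band 0.23 px [ 11. 253.  22.  27.] mean [392.6 122. ] rect [391.9 121.1] [26.2 34. ] axis -44.2
wrist rolling_pin 0.82 px [340. 192.  60. 218.] mean [ 437.4 -249.3] rect [ 436.  -249.1] [ 56.3 211. ] axis -4.3
wrist pastry_board 0.84 px [217. 181. 412. 233.] mean [ 458.3 -121.4] rect [ 444.4 -131.6] [399.3 241. ] axis 89.7
top rolling_pin 0.65 px [467. 248.  42.  66.] mean [ 424.7 -707.7] rect [ 427.1 -707.5] [227.3  60.3] axis 26.3
top rolling_pin 0.64 px [311. 272.  13.  42.] mean [ 366.4 -249.4] rect [ 369.8 -251.4] [ 47.4 109.5] axis -19.0
top rolling_pin 0.45 px [316. 284.   3.  10.] mean [ 338.3 -257.6] rect [ 337.8 -257.3] [11.5 20.2] axis 4.7
side rolling_pin 0.84 px [329. 248.  87.  29.] mean [ 427.8 -251.5] rect [ 427.8 -252. ] [ 63.1 223.6] axis -4.1
side rolling_pin 0.61 px [289. 113.  61.  39.] mean [ 440. -699.] rect [ 437.4 -699.1] [216.5  70.7] axis 29.4
30.5583
```

View pics/e.png

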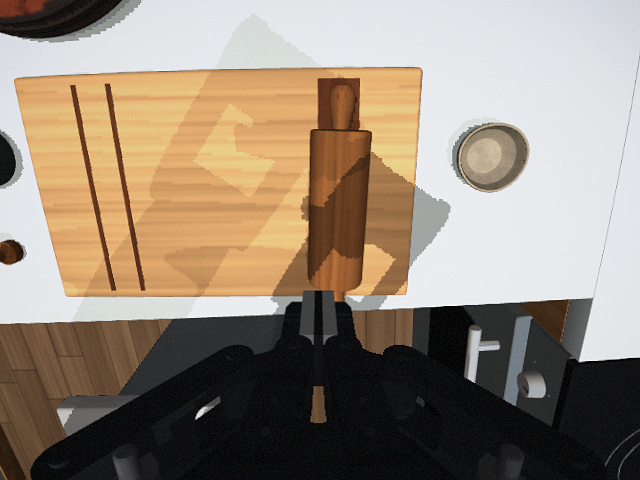

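Run:
```python
from h import *
wait(.8);measure("wrist",["rolling_pin"]);measure("side",["rolling_pin"]);print(get_obs()["t"])
print(sign_off())
```

```text
wrist rolling_pin 0.65 px [338. 196.  57. 212.] mean [ 436.8 -249.4] rect [ 436.  -249.4] [ 57.1 209.7] axis -4.4
side rolling_pin 0.97 px [289. 111.  63.  41.] mean [ 440.7 -698.8] rect [ 437.4 -699. ] [216.5  69.1] axis 29.6
side rolling_pin 0.57 px [325. 247.  90.  26.] mean [ 427.7 -251.5] rect [ 428.9 -251.7] [ 64.2 225.7] axis -4.1
31.5583
the job is handed in; nothing more can be done
None
```

The wooden rolling pin now rests still on the broad dark band, about 2 mm from its centre line and about 2° off parallel; I rolled it there in four fingertip strokes on its top and handed the job in at about 32 s.

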